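# Pin down a sole pattern

### The arm

A 6-joint arm with a two-finger parallel gripper is mounted at the origin on the work surface. World frame = base frame: x ahead of the robot, y to its left, z up, the work surface at z = 0. Lengths are in m, angles in rad, forces in N, time in s.
With the tool pointing down it reaches from about 0.35 to 0.875 m from the base axis. Payload 15.5 kg.
Tool frame: the origin (TCP) lies where the fingers leave the gripper's body, on its centre line; the fingertips stand 73 mm ahead of it and the grasp point (between the pads) lies 54 mm ahead of it; z points along the fingers, y is the line along which they close (so a half turn about z gives the same grasp; the last joint's range is limited). The gripper opens to 85 mm and grips with 20 to 120 N. Pads are 22 mm wide; open, the fingers measure 114 mm over their backs; the gripper's body (76 mm by 85 mm) begins 54 mm behind the grasp point. The pads swing forward as they close: fully open they stand 13 mm farther back than shut.
Start: joints at [-1.435, 0.494, 1.345, -0, 1.302, -0.096], TCP at [0.144, -0.608, 0.304] pointing down, gripper open.
Joint ranges: [-2.91, 2.91], [-0.82, 2.16], [0.22, 2.67], [-1.22, 4.37], [0.12, 2.79], [-3.08, 3.08]. Speed limits (rad/s): [1.89, 1.89, 2.57, 3.01, 3.01, 3.01].

### API

Orientations are given as a unit quaternion [w, x, y, z].
In Python, from bench import r gives the robot as it stands. The module is installed in compiled form; this text tells all that it offers.
- The arm moves only by the tool carry_out, never from a script. Its argument "plan" is a list of rows, each an object of numbers: "x", "y", "z": the shift along the world's x, y, z in m; "turn": the turn about the world's z in degrees; "claw": the opening, from 0 (shut) to 1 (fully open). A call has 1 to 5 rows; each row is the pose to reach, as a shift and turn from the pose commanded when the call began; what a row does not reach only later rows make up. A row lasts 1/10 s, in which the tool goes at most 50 mm and 8.59 degrees, less where a joint would pass 70% of its speed; a pose out of reach is approached as far as the arm can. A call with a gripper value outside its range is refused whole. The fingers move at their own pace and stop on an object; "grip_force" is the grip in N (left out, the last holds). Time passes only in rows, so rows that repeat a pose let the fingers close. It gives the time, the measured TCP pose, the force, the opening and the grip force at its end, in the units of the state.
- r.get_obs(): the state, without advancing time (a new reading comes with each control period).
- r.capture(name): name is "scene" or "top" or "wrist"; returns the picture (420x560x3 uint8, blue, green, red); there is no depth.
- r.get_calibration(name): a dict with "vfov" (degrees; the focal length in pixels is half the picture's height over the tangent of half this angle, whatever the lens; pixels are square), "cx", "cy" (the principal point, pixels), "world_from_camera" (4x4, takes a point from camera to world coordinates). Camera axes: x right, y down, z forward; pixel columns grow to the right and rows downward; lengths in m; the calibration is good to about 2 mm. A picture is of the moment at which its call begins: read the wrist's pose just before it. get_calibration takes no time and is no camera call; for the wrist camera it gives the pose at the moment of the call.
- r.job_done(): hands the job in; it is judged then, once.
The state is a dict: "time": time; "joint_pos": joint angles; "qvel": joint speeds; "effort": joint torques, N m; "tcp_pos": TCP position; "tool_rot": TCP orientation; "ft_force": force on the tool from outside, world axes, zero at the start; "moment": the same for the moment, N m; "opening": finger opening in m; "gripper_force": force on a finger pad.
Only numpy, scipy, OpenCV 4.12 (cv2) and the standard library are available. Lean on these libraries where they do the work, as an engineer would, in place of code of your own. Each camera call takes 0.05 s, during which the arm holds its last target. There are 200 camera calls.

### The job

Pin the white card sole pattern down on its board by pressing its three pins fully home with the fingertips, one at a time: first the heel pin, then the toe pin, and the waist pin in the middle last. Press lightly, do not shift or lift the board, and leave the jar, the hammer and the stack of heel lifts where they are; nothing is to be lifted.

Things in the scene. Friction and masses are not known exactly. Their poses are not given: they have to be found in the camera images.
- jig: loose jig, about 0.9 kg: wooden board 330 x 150 x 12 mm carrying black sole blanks under a white card sole pattern (top 28 mm above the table; blanks 290 mm long, widest 94 mm near the toe, 52 at the waist, 68 at the heel). Origin: centre of the board's underside. x runs from heel to toe, z up; any yaw. A push over 30 N on jig or pin bruises the stack: a failure
- heel_pin (a joint): slide of the heel pin, at the sole's narrower end, jig x = -0.095, y = 0: dark steel disc cap, 22 mm wide, 6 thick, on a thin rubber-bushed shank. 0 = up (cap top 52 mm above table), 0.010 = home (bush on the card, cap top 42 mm). Starts at 0 to 0.003. Slides straight down under 3 to 4 N, stays where left. At home it stops
- toe_pin (a joint): slide of the toe pin, at the sole's broad end, jig x = +0.090, y = 0: dark steel disc cap, 22 mm wide, 6 thick, on a thin rubber-bushed shank. 0 = up (cap top 52 mm above table), 0.010 = home (bush on the card, cap top 42 mm). Starts at 0 to 0.003. Slides straight down under 3 to 4 N, stays where left. At home it stops
- waist_pin (a joint): slide of the waist pin, mid-sole where it is narrowest, jig x = -0.005, y = 0: dark steel disc cap, 22 mm wide, 6 thick, on a thin rubber-bushed shank. 0 = up (cap top 52 mm above table), 0.010 = home (bush on the card, cap top 42 mm). Starts at 0 to 0.003. Slides straight down under 3 to 4 N, stays where left. At home it stops
- heel_top (a point): centre of the top face of the heel pin's cap; it moves down with the pin. Once the pin is home the rubber bush still lets the cap give up to 6.5 mm, the force growing from 4.5 to 17.5 N, and springs back; beyond that it is rigid
- toe_top (a point): centre of the top face of the toe pin's cap; it moves down with the pin. Once the pin is home the rubber bush still lets the cap give up to 6.5 mm, the force growing from 4.5 to 17.5 N, and springs back; beyond that it is rigid
- waist_top (a point): centre of the top face of the waist pin's cap; it moves down with the pin. Once the pin is home the rubber bush still lets the cap give up to 6.5 mm, the force growing from 4.5 to 17.5 N, and springs back; beyond that it is rigid
- jar: bystander: closed amber jar, 66 mm across, 80 mm high, standing beside the board; origin at the centre of its underside
- hammer: bystander: hammer, 240 mm long, lying on the table on the other side of the board; x runs from handle to head
- lifts: bystander: stack of black heel lifts, one solid piece, 56 mm across, 36 mm high, standing off the heel end of the board; origin at the centre of its underside

How it is judged:
On the way, in this order (a step that is already met when the one before it is completed fails the run):
1. the heel pin is pressed home, the other two still up (value of joint heel_pin above 0.008 m and value of joint each of toe_pin, waist_pin below 0.006 m), for 0.1 s.
2. then the toe pin is pressed home, the waist pin still up (value of joint each of heel_pin, toe_pin above 0.008 m and value of joint waist_pin below 0.006 m), for 0.1 s.
3. last the waist pin is pressed home (value of joint each of heel_pin, toe_pin, waist_pin above 0.008 m), for 0.1 s.
At the end, for the whole second after the job is handed in: All three pins are within 2 mm of fully home (joint above 0.008), pressed in the order heel, toe, waist; the board lies flat within 20 mm of where it was (its toe and heel pins within 25 mm), and jar, hammer and heel lifts are upright or lying within 20 mm of where they were (all of step 3 and distance of each of jig, jar, hammer, lifts from where it was at the start of the episode below 0.02 m and distance of each of toe_top, heel_top from where it was at the start of the episode below 0.025 m and linear speed of jig below 0.02 m/s and angle between jig's own z axis and vertical below 0.05 rad and angle between jar's own z axis and vertical below 0.2 rad); the robot touches nothing.
It fails at once if the robot pushes on the jig or a pin with more than 30 N (contact force between the fingers and jig above 30 N).
It fails at once if a part of the robot other than the fingers presses on the jig or a pin (contact force between the arm and jig above 3 N).
It fails at once if the board is shifted more than 20 mm (its toe or heel pin more than 25 mm) (distance of jig from where it was at the start of the episode above 0.02 m or distance of any of toe_top, heel_top from where it was at the start of the episode above 0.025 m).
It fails at once if the board is lifted or tipped (height (world z) of jig above 0.008 m or angle between jig's own z axis and vertical above 0.08 rad).
It fails at once if the jar, hammer or heel lifts are moved more than 20 mm or lifted (distance of any of jar, hammer, lifts from where it was at the start of the episode above 0.02 m or height (world z) of any of jar, lifts above 0.012 m).
It also fails if it takes over 45 s, if anything falls off the work surface, if the arm or the gripper's body presses on something with over 40 N, if the wrist force passes 120 N, or if a joint passes its speed limit or range.

## Working session

There is one attempt and no reset: what is moved stays moved. The work goes in short steps, Python scripts to look and compute and a tool call to move; the robot and the scene stay as the last step left them, time stands still between calls to the robot, and variables do not carry over. Pictures are saved under pics/ and viewed, at most 10 in all, crops included, and the job is handed in when it is done.

Besides the shell and the picture viewer there is one more tool, called after ">>>" by a JSON object that holds its "api" and its "payload", one argument or row to a line. carry_out: Moves the arm, as the interface text tells. Its arguments: {"type":"object","properties":{"plan":{"type":"array"},"grip_force":{"type":"number"}},"required":["plan"]}

```bash
mkdir -p pics; cat > h.py <<'E'
import numpy as np, cv2
from bench import r
def ray(c,u,v):
    f=210/np.tan(np.radians(c["vfov"])/2); T=np.array(c["world_from_camera"])
    d=T[:3,:3]@np.array([(u-c["cx"])/f,(v-c["cy"])/f,1]); return T[:3,3],d
def atz(c,u,v,z):
    o,d=ray(c,u,v); return o+d*(z-o[2])/d[2]
def tri(cs,uvs):
    A=np.zeros((3,3));b=np.zeros(3);L=[]
    for c,(u,v) in zip(cs,uvs):
        o,d=ray(c,u,v);d=d/np.linalg.norm(d);P=np.eye(3)-np.outer(d,d);A+=P;b+=P@o;L.append((P,o))
    p=np.linalg.solve(A,b); return p,[float(np.linalg.norm(P@(p-o))) for P,o in L]
E
python3 - <<'E'
from h import *
for n in("scene","top"):
    im=r.capture(n); cv2.imwrite(f"pics/{n}0.png",im); c=r.get_calibration(n); print(n,{k:np.round(v,3).tolist() for k,v in c.items()})
o=r.get_obs();print({k:np.round(v,4).tolist() for k,v in o.items()})
E
```

```text
scene {'vfov': 48.932, 'cx': 281.243, 'cy': 204.106, 'world_from_camera': [[0.331, 0.741, -0.584, 1.053], [0.944, -0.268, 0.194, -0.129], [-0.013, -0.615, -0.788, 0.668], [0.0, 0.0, 0.0, 1.0]]}
top {'vfov': 53.003, 'cx': 271.939, 'cy': 203.704, 'world_from_camera': [[-0.001, -0.996, 0.091, 0.538], [-1.0, 0.003, 0.018, 0.003], [-0.018, -0.091, -0.996, 0.866], [0.0, 0.0, 0.0, 1.0]]}
{'time': 0.1, 'joint_pos': [-1.4345, 0.4941, 1.3461, 0.0, 1.3025, -0.0955], 'qvel': [0.0004, -0.0004, -0.0003, 0.0028, 0.0005, -0.0008], 'effort': [0.0038, -88.3582, -38.4563, -0.0005, 0.0052, -0.0001], 'tcp_pos': [0.1436, -0.608, 0.3034], 'tool_rot': [-0.0005, 0.9933, 0.1156, 0.0], 'ft_force': [-0.5633, 0.1644, -0.423], 'moment': [-0.0077, -0.0421, -0.0658], 'gripper_force': 0.0, 'opening': 0.0856}
```

View pics/top0.png

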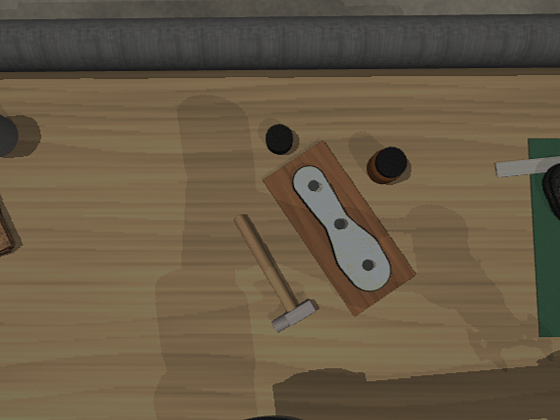

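View pics/scene0.png

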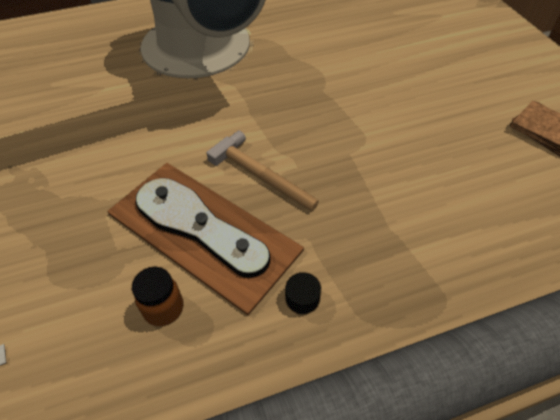

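Top view: the heel cap is at (314,185), waist (340,224) and toe (368,265). The lifts are near (279,139), the jar (388,163) and the hammer runs (242,218) to (293,317). Scene view: heel (242,245), waist (201,218), toe (161,192). Next I'll refine these positions.

```bash
python3 - <<'E'
from h import *
P={"top":[(314,185),(340,224),(368,265)],"scene":[(242,245),(201,218),(161,192)]}
C={n:r.get_calibration(n) for n in P};rows=[];Q={}
for n in P:
    im=cv2.imread(f"pics/{n}0.png");row=[];Q[n]=[]
    for u,v in P[n]:
        k=im[v-14:v+15,u-14:u+15];g=cv2.cvtColor(k,cv2.COLOR_BGR2GRAY)
        m=(g<100).astype(np.uint8);N,l,s,ce=cv2.connectedComponentsWithStats(m);i=l[14,14]
        print(n,(u,v),s[i].tolist(),np.round(ce[i]-14+[u,v],1).tolist());Q[n].append(ce[i]-14+[u,v])
        row.append(cv2.resize(k,(261,261),interpolation=0))
    rows.append(np.hstack(row))
cv2.imwrite("pics/caps.png",np.vstack(rows))
for i in range(3): print([np.round(x,4).tolist() for x in tri([C["top"],C["scene"]],[Q["top"][i],Q["scene"][i]])],np.round(atz(C["top"],*Q["top"][i],.051),4))
E
```

```text
top (314, 185) [8, 9, 14, 12, 107] [313.6, 185.1]
top (340, 224) [8, 8, 14, 12, 127] [340.3, 223.4]
top (368, 265) [8, 8, 13, 12, 115] [367.7, 264.6]
scene (242, 245) [8, 8, 13, 15, 144] [241.9, 245.3]
scene (201, 218) [6, 9, 15, 17, 176] [200.0, 220.8]
scene (161, 192) [9, 8, 12, 16, 131] [161.6, 192.6]
[[0.6488, -0.0636, 0.0458], [0.0008, 0.0008]] [ 0.6479 -0.064   0.051 ]
[[0.5739, -0.1155, 0.0398], [0.0007, 0.0007]] [ 0.5732 -0.1147  0.051 ]
[[0.4945, -0.1657, 0.0446], [0.0011, 0.0011]] [ 0.4946 -0.1655  0.051 ]
```

View pics/caps.png

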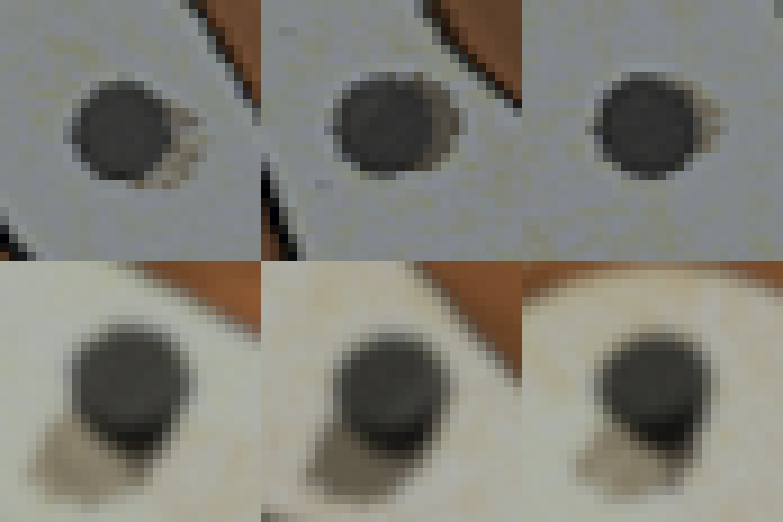

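```bash
python3 - <<'E'
from h import *
T=[(312.8,184.9),(339.2,223.4),(367.4,264.4)];S=[(241.8,242.7),(200.9,216.4),(161.4,190.4)]
C=[r.get_calibration(n) for n in("top","scene")]
p=[]
for t,s in zip(T,S):
    q,e=tri(C,[t,s]);p.append(q);print(np.round(q,4),np.round(e,4),np.round(atz(C[0],*t,.051),4),np.round(atz(C[1],*s,.051),4))
print([np.linalg.norm(p[i]-p[i+1]) for i in(0,1)], np.degrees(np.arctan2(*(p[2]-p[0])[[1,0]])))
for n,uv,z in[("lifts",(279,139),.036),("jar",(390,159),.08),("hammer head",(293,317),.02)]:print(n,np.round(atz(C[0],*uv,z),3))
o=r.get_obs();print(p[0]-o["tcp_pos"])
E
```

```text
[ 0.6482 -0.0623  0.0519] [0.0001 0.0001] [ 0.6484 -0.0624  0.051 ] [ 0.6476 -0.0621  0.051 ]
[ 0.5734 -0.1121  0.0501] [0.0005 0.0005] [ 0.5733 -0.1125  0.051 ] [ 0.5743 -0.1117  0.051 ]
[ 0.495  -0.1644  0.0507] [0.0006 0.0006] [ 0.4949 -0.1649  0.051 ] [ 0.4955 -0.1637  0.051 ]
[np.float64(0.08990525255052995), np.float64(0.09423859074971377)] -146.32460339979772
lifts [0.743 0.003 0.036]
jar [ 0.693 -0.206  0.08 ]
hammer head [ 0.391 -0.023  0.02 ]
[ 0.50467018  0.54574905 -0.2514216 ]
```

>>> {"api": "carry_out", "payload": {
  "plan": [
    {"x": 0.034, "y": 0.036, "z": 0, "claw": 0},
    {"x": 0.068, "y": 0.072, "z": 0, "claw": 0},
    {"x": 0.102, "y": 0.108, "z": 0, "claw": 0},
    {"x": 0.136, "y": 0.144, "z": 0, "claw": 0},
    {"x": 0.17, "y": 0.18, "z": 0, "claw": 0}
  ],
  "grip_force": 20
}}

```text
invalid input
```

>>> {"api": "carry_out", "payload": {
  "plan": [
    {"x": 0.034, "y": 0.036, "z": 0, "claw": 0},
    {"x": 0.068, "y": 0.072, "z": 0, "claw": 0},
    {"x": 0.102, "y": 0.108, "z": 0, "claw": 0},
    {"x": 0.136, "y": 0.144, "z": 0, "claw": 0},
    {"x": 0.17, "y": 0.18, "z": 0, "claw": 0}
  ]
}}

```text
invalid input
```

>>> {"api": "carry_out", "payload": {
  "plan": [
    {"x": 0.034, "y": 0.036, "z": 0, "turn": 0, "claw": 0},
    {"x": 0.068, "y": 0.072, "z": 0, "turn": 0, "claw": 0},
    {"x": 0.102, "y": 0.108, "z": 0, "turn": 0, "claw": 0},
    {"x": 0.136, "y": 0.144, "z": 0, "turn": 0, "claw": 0},
    {"x": 0.17, "y": 0.18, "z": 0, "turn": 0, "claw": 0}
  ],
  "grip_force": 20
}}

```text
time: 0.6
tcp_pos: [0.3145, -0.4266, 0.3037]
tool_rot: [-0.0, 0.993, 0.115, -0.0]
ft_force: [0.8, -0.5, 0.1]
opening: 0.0121
gripper_force: 0.0
```

>>> {"api": "carry_out", "payload": {
  "plan": [
    {"x": 0.034, "y": 0.036, "z": 0, "turn": 0, "claw": 0},
    {"x": 0.068, "y": 0.072, "z": 0, "turn": 0, "claw": 0},
    {"x": 0.102, "y": 0.108, "z": 0, "turn": 0, "claw": 0},
    {"x": 0.136, "y": 0.144, "z": 0, "turn": 0, "claw": 0},
    {"x": 0.17, "y": 0.18, "z": 0, "turn": 0, "claw": 0}
  ]
}}

```text
time: 1.1
tcp_pos: [0.4846, -0.2465, 0.3038]
tool_rot: [-0.0, 0.993, 0.116, -0.0]
ft_force: [1.2, -0.2, 0.5]
opening: 0.0003
gripper_force: 0.0
```

>>> {"api": "carry_out", "payload": {
  "plan": [
    {"x": 0.033, "y": 0.037, "z": -0.01, "turn": 0, "claw": 0},
    {"x": 0.066, "y": 0.074, "z": -0.02, "turn": 0, "claw": 0},
    {"x": 0.099, "y": 0.11, "z": -0.03, "turn": 0, "claw": 0},
    {"x": 0.132, "y": 0.147, "z": -0.04, "turn": 0, "claw": 0},
    {"x": 0.164, "y": 0.184, "z": -0.05, "turn": 0, "claw": 0}
  ]
}}

```text
time: 1.6
tcp_pos: [0.6476, -0.0636, 0.2534]
tool_rot: [-0.0, 0.993, 0.116, -0.0]
ft_force: [0.5, -1.0, -0.2]
opening: 0.0003
gripper_force: 0.0
```

>>> {"api": "carry_out", "payload": {
  "plan": [
    {"x": 0, "y": 0, "z": -0.03, "turn": 0, "claw": 0},
    {"x": 0, "y": 0, "z": -0.06, "turn": 0, "claw": 0},
    {"x": 0, "y": 0, "z": -0.08, "turn": 0, "claw": 0},
    {"x": 0, "y": 0, "z": -0.08, "turn": 0, "claw": 0},
    {"x": 0, "y": 0, "z": -0.08, "turn": 0, "claw": 0}
  ]
}}

```text
time: 2.1
tcp_pos: [0.6467, -0.0655, 0.1744]
tool_rot: [-0.0, 0.993, 0.116, -0.0]
ft_force: [-0.0, 0.4, -0.1]
opening: -0.0001
gripper_force: 0.0
```

```bash
python3 - <<'E'
from h import *
o=r.get_obs();c=r.get_calibration("wrist");im=r.capture("wrist");s=r.capture("scene")
cv2.imwrite("pics/w1.png",im);cv2.imwrite("pics/s1.png",cv2.resize(s[100:310,60:340],(800,600),interpolation=cv2.INTER_CUBIC))
print(np.round(o["tcp_pos"],4),np.round(o["ft_force"],2))
T=np.linalg.inv(c["world_from_camera"]);f=210/np.tan(np.radians(c["vfov"])/2)
for p in[(.6483,-.0623,.051),(.5734,-.1121,.051),(.495,-.1644,.051)]:
    q=T[:3]@[*p,1];print(f*q[:2]/q[2]+[c["cx"],c["cy"]])
E
```

```text
[ 0.6467 -0.0655  0.1744] [-0.03  0.43 -0.15]
[273.14284834 227.35680182]
[324.19810797 353.29482427]
[366.77646025 457.77788455]
```

View pics/w1.png

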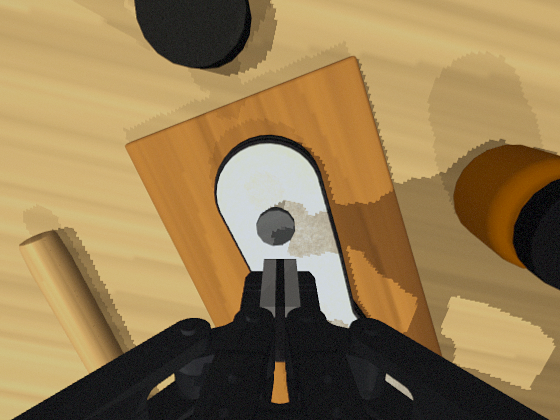

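View pics/s1.png

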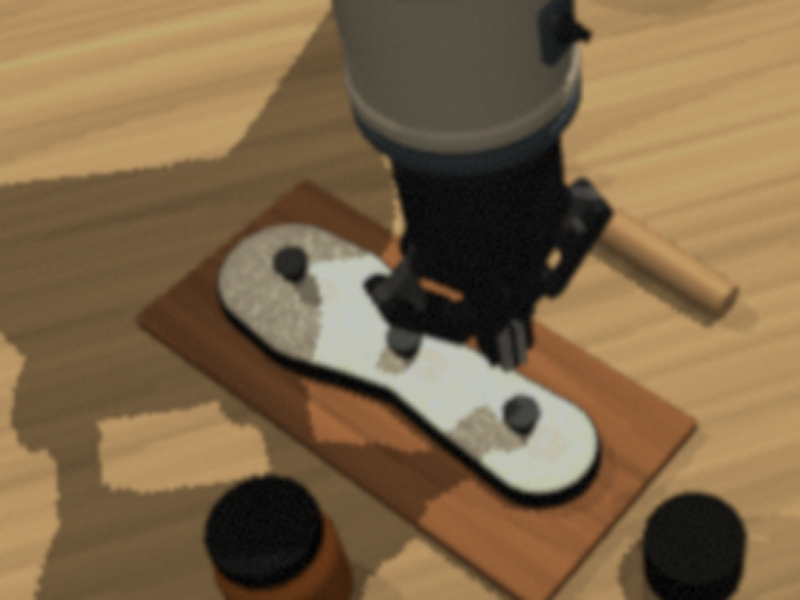

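The wrist view shows the heel cap at (276,226), against a prediction of (273,227), so the measurement agrees to about 2 mm. The scene crop shows the shut tips just behind the heel cap and clear of everything. Next I descend.

>>> {"api": "carry_out", "payload": {
  "plan": [
    {"x": 0.001, "y": 0.003, "z": -0.01, "turn": 0, "claw": 0},
    {"x": 0.001, "y": 0.003, "z": -0.025, "turn": 0, "claw": 0},
    {"x": 0.001, "y": 0.003, "z": -0.038, "turn": 0, "claw": 0},
    {"x": 0.001, "y": 0.003, "z": -0.044, "turn": 0, "claw": 0},
    {"x": 0.001, "y": 0.003, "z": -0.044, "turn": 0, "claw": 0}
  ]
}}

```text
time: 2.7
tcp_pos: [0.647, -0.0623, 0.1287]
tool_rot: [-0.0, 0.993, 0.116, -0.001]
ft_force: [0.1, -0.2, 0.2]
opening: 0.0001
gripper_force: 0.0
```

>>> {"api": "carry_out", "payload": {
  "plan": [
    {"x": 0, "y": 0, "z": -0.002, "turn": 0, "claw": 0},
    {"x": 0, "y": 0, "z": -0.004, "turn": 0, "claw": 0},
    {"x": 0, "y": 0, "z": -0.006, "turn": 0, "claw": 0},
    {"x": 0, "y": 0, "z": -0.008, "turn": 0, "claw": 0},
    {"x": 0, "y": 0, "z": -0.01, "turn": 0, "claw": 0}
  ]
}}

```text
time: 3.2
tcp_pos: [0.6478, -0.0624, 0.1204]
tool_rot: [0.0, 0.993, 0.116, 0.0]
ft_force: [-0.8, -0.1, 2.5]
opening: 0.0001
gripper_force: 1.5
```

>>> {"api": "carry_out", "payload": {
  "plan": [
    {"x": 0, "y": 0, "z": -0.001, "turn": 0, "claw": 0},
    {"x": 0, "y": 0, "z": -0.002, "turn": 0, "claw": 0},
    {"x": 0, "y": 0, "z": -0.003, "turn": 0, "claw": 0},
    {"x": 0, "y": 0, "z": -0.004, "turn": 0, "claw": 0},
    {"x": 0, "y": 0, "z": -0.005, "turn": 0, "claw": 0}
  ]
}}

```text
time: 3.7
tcp_pos: [0.6478, -0.0624, 0.1152]
tool_rot: [0.0, 0.993, 0.116, 0.0]
ft_force: [0.6, -1.2, 2.4]
opening: -0.0003
gripper_force: 1.4
```

>>> {"api": "carry_out", "payload": {
  "plan": [
    {"x": 0, "y": 0, "z": -0.001, "turn": 0, "claw": 0},
    {"x": 0, "y": 0, "z": -0.002, "turn": 0, "claw": 0},
    {"x": 0, "y": 0, "z": -0.002, "turn": 0, "claw": 0},
    {"x": 0, "y": 0, "z": -0.002, "turn": 0, "claw": 0}
  ]
}}

```text
time: 4.1
tcp_pos: [0.6478, -0.0624, 0.1134]
tool_rot: [0.0, 0.993, 0.116, 0.0]
ft_force: [0.9, 0.1, 6.9]
opening: -0.0001
gripper_force: 3.4
```

>>> {"api": "carry_out", "payload": {
  "plan": [
    {"x": 0, "y": 0, "z": -0.001, "turn": 0, "claw": 0},
    {"x": 0, "y": 0, "z": -0.001, "turn": 0, "claw": 0},
    {"x": 0, "y": 0, "z": -0.001, "turn": 0, "claw": 0}
  ]
}}

```text
time: 4.4
tcp_pos: [0.6478, -0.0624, 0.1126]
tool_rot: [0.0, 0.993, 0.116, 0.0]
ft_force: [-0.0, -0.4, 8.6]
opening: 0.0002
gripper_force: 4.2
```

>>> {"api": "carry_out", "payload": {
  "plan": [
    {"x": 0, "y": 0, "z": 0.005, "turn": 0, "claw": 0},
    {"x": 0, "y": 0, "z": 0.02, "turn": 0, "claw": 0},
    {"x": 0, "y": 0, "z": 0.05, "turn": 0, "claw": 0},
    {"x": -0.035, "y": -0.024, "z": 0.06, "turn": 0, "claw": 0},
    {"x": -0.07, "y": -0.048, "z": 0.06, "turn": 0, "claw": 0}
  ]
}}

```text
time: 4.9
tcp_pos: [0.5778, -0.1106, 0.1745]
tool_rot: [0.001, 0.993, 0.116, 0.002]
ft_force: [0.7, -1.2, -0.9]
opening: -0.0001
gripper_force: 0.0
```

>>> {"api": "carry_out", "payload": {
  "plan": [
    {"x": -0.03, "y": -0.02, "z": 0, "turn": 0, "claw": 0},
    {"x": -0.06, "y": -0.04, "z": 0, "turn": 0, "claw": 0},
    {"x": -0.083, "y": -0.054, "z": 0, "turn": 0, "claw": 0},
    {"x": -0.083, "y": -0.054, "z": -0.02, "turn": 0, "claw": 0},
    {"x": -0.083, "y": -0.054, "z": -0.03, "turn": 0, "claw": 0}
  ]
}}

```text
time: 5.4
tcp_pos: [0.494, -0.1647, 0.1421]
tool_rot: [-0.0, 0.993, 0.115, -0.0]
ft_force: [0.2, 1.3, -0.6]
opening: -0.0001
gripper_force: 0.0
```

>>> {"api": "carry_out", "payload": {
  "plan": [
    {"x": 0, "y": 0, "z": -0.007, "turn": 0, "claw": 0},
    {"x": 0, "y": 0, "z": -0.013, "turn": 0, "claw": 0},
    {"x": 0, "y": 0, "z": -0.016, "turn": 0, "claw": 0},
    {"x": 0, "y": 0, "z": -0.018, "turn": 0, "claw": 0},
    {"x": 0, "y": 0, "z": -0.02, "turn": 0, "claw": 0}
  ]
}}

```text
time: 5.9
tcp_pos: [0.4949, -0.1643, 0.1222]
tool_rot: [0.0, 0.993, 0.116, 0.0]
ft_force: [-0.2, 0.4, 3.6]
opening: 0.0
gripper_force: 1.4
```

Contact on the toe cap; pressing on slowly to z ≈ 0.113.

>>> {"api": "carry_out", "payload": {
  "plan": [
    {"x": 0, "y": 0, "z": -0.0015, "turn": 0, "claw": 0},
    {"x": 0, "y": 0, "z": -0.003, "turn": 0, "claw": 0},
    {"x": 0, "y": 0, "z": -0.0045, "turn": 0, "claw": 0},
    {"x": 0, "y": 0, "z": -0.006, "turn": 0, "claw": 0},
    {"x": 0, "y": 0, "z": -0.007, "turn": 0, "claw": 0}
  ]
}}

```text
time: 6.4
tcp_pos: [0.4947, -0.1644, 0.1151]
tool_rot: [0.0, 0.993, 0.116, 0.0]
ft_force: [2.0, 1.6, 1.8]
opening: 0.0005
gripper_force: 1.4
```

>>> {"api": "carry_out", "payload": {
  "plan": [
    {"x": 0, "y": 0, "z": -0.001, "turn": 0, "claw": 0},
    {"x": 0, "y": 0, "z": -0.002, "turn": 0, "claw": 0},
    {"x": 0, "y": 0, "z": -0.0025, "turn": 0, "claw": 0},
    {"x": 0, "y": 0, "z": -0.0025, "turn": 0, "claw": 0},
    {"x": 0, "y": 0, "z": -0.0025, "turn": 0, "claw": 0}
  ]
}}

```text
time: 6.9
tcp_pos: [0.4948, -0.1645, 0.1129]
tool_rot: [0.0, 0.993, 0.116, 0.0]
ft_force: [0.9, 2.9, 7.2]
opening: 0.0003
gripper_force: 3.9
```

>>> {"api": "carry_out", "payload": {
  "plan": [
    {"x": 0, "y": 0, "z": 0.005, "turn": 0, "claw": 0},
    {"x": 0, "y": 0, "z": 0.02, "turn": 0, "claw": 0},
    {"x": 0, "y": 0, "z": 0.04, "turn": 0, "claw": 0},
    {"x": 0.03, "y": 0.02, "z": 0.05, "turn": 0, "claw": 0},
    {"x": 0.06, "y": 0.04, "z": 0.05, "turn": 0, "claw": 0}
  ]
}}

```text
time: 7.4
tcp_pos: [0.5554, -0.1246, 0.1643]
tool_rot: [0.0, 0.993, 0.115, 0.001]
ft_force: [1.3, -0.9, 0.4]
opening: -0.0002
gripper_force: 0.0
```

>>> {"api": "carry_out", "payload": {
  "plan": [
    {"x": 0.018, "y": 0.012, "z": 0, "turn": 0, "claw": 0},
    {"x": 0.018, "y": 0.012, "z": -0.015, "turn": 0, "claw": 0},
    {"x": 0.018, "y": 0.012, "z": -0.028, "turn": 0, "claw": 0},
    {"x": 0.018, "y": 0.012, "z": -0.034, "turn": 0, "claw": 0},
    {"x": 0.018, "y": 0.012, "z": -0.037, "turn": 0, "claw": 0}
  ]
}}

```text
time: 7.9
tcp_pos: [0.5718, -0.1126, 0.1248]
tool_rot: [-0.0, 0.993, 0.115, -0.001]
ft_force: [0.6, 0.5, 0.6]
opening: 0.0004
gripper_force: 0.0
```

>>> {"api": "carry_out", "payload": {
  "plan": [
    {"x": 0, "y": 0, "z": -0.002, "turn": 0, "claw": 0},
    {"x": 0, "y": 0, "z": -0.004, "turn": 0, "claw": 0},
    {"x": 0, "y": 0, "z": -0.006, "turn": 0, "claw": 0},
    {"x": 0, "y": 0, "z": -0.008, "turn": 0, "claw": 0},
    {"x": 0, "y": 0, "z": -0.009, "turn": 0, "claw": 0}
  ]
}}

```text
time: 8.4
tcp_pos: [0.5727, -0.1126, 0.1167]
tool_rot: [0.0, 0.993, 0.116, 0.0]
ft_force: [-0.5, -2.3, 2.9]
opening: 0.0001
gripper_force: 1.4
```

>>> {"api": "carry_out", "payload": {
  "plan": [
    {"x": 0, "y": 0, "z": -0.0015, "turn": 0, "claw": 0},
    {"x": 0, "y": 0, "z": -0.003, "turn": 0, "claw": 0},
    {"x": 0, "y": 0, "z": -0.004, "turn": 0, "claw": 0},
    {"x": 0, "y": 0, "z": -0.004, "turn": 0, "claw": 0},
    {"x": 0, "y": 0, "z": -0.004, "turn": 0, "claw": 0}
  ]
}}

```text
time: 8.9
tcp_pos: [0.5727, -0.1125, 0.1129]
tool_rot: [0.0, 0.993, 0.116, 0.0]
ft_force: [-1.3, -2.5, 8.4]
opening: 0.0002
gripper_force: 3.9
```

All three pins reached the bush spring. Next I back off well clear and look.

>>> {"api": "carry_out", "payload": {
  "plan": [
    {"x": 0, "y": 0, "z": 0.005, "turn": 0, "claw": 0},
    {"x": 0, "y": 0, "z": 0.03, "turn": 0, "claw": 0},
    {"x": 0, "y": 0, "z": 0.07, "turn": 0, "claw": 0},
    {"x": 0, "y": 0, "z": 0.11, "turn": 0, "claw": 0},
    {"x": 0, "y": 0, "z": 0.15, "turn": 0, "claw": 0}
  ]
}}

```text
time: 9.4
tcp_pos: [0.5723, -0.1121, 0.2642]
tool_rot: [-0.0, 0.993, 0.116, -0.0]
ft_force: [1.3, 0.4, 0.0]
opening: 0.0004
gripper_force: 0.0
```

>>> {"api": "carry_out", "payload": {
  "plan": [
    {"x": -0.03, "y": -0.035, "z": 0.01, "turn": 0, "claw": 0},
    {"x": -0.06, "y": -0.07, "z": 0.02, "turn": 0, "claw": 0},
    {"x": -0.09, "y": -0.105, "z": 0.03, "turn": 0, "claw": 0},
    {"x": -0.12, "y": -0.14, "z": 0.04, "turn": 0, "claw": 0},
    {"x": -0.15, "y": -0.175, "z": 0.04, "turn": 0, "claw": 0}
  ]
}}

```text
time: 9.9
tcp_pos: [0.4217, -0.2886, 0.304]
tool_rot: [0.001, 0.993, 0.116, 0.001]
ft_force: [1.5, 0.2, -0.1]
opening: 0.0002
gripper_force: 0.0
```

```bash
python3 - <<'E'
from h import *
s=r.capture("scene");s0=cv2.imread("pics/scene0.png")
f=lambda k:cv2.resize(k[160:280,130:270],(700,300*2),interpolation=cv2.INTER_CUBIC)
cv2.imwrite("pics/end.png",cv2.resize(np.hstack([f(s0),f(s)]),(800,343)))
E
```

```text
(no output)
```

View pics/end.png

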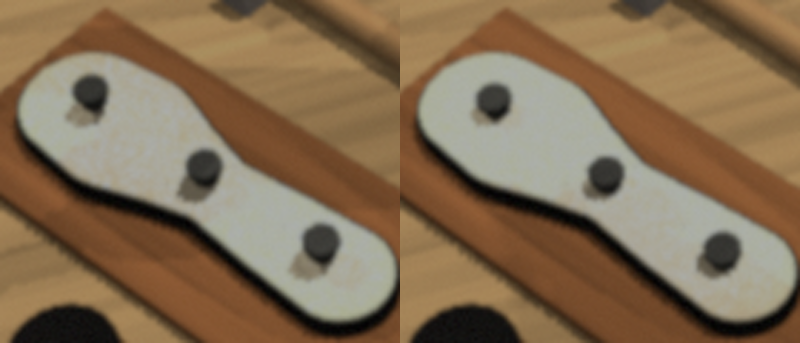

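Comparing before (left) and after (right), all three caps sit lower by about the same amount: toe (90,90)→(93,98), waist (204,167)→(206,174), heel (321,242)→(322,249). The board has not moved. I'm handing the job in.

```bash
python3 -c "
from bench import r
print(r.job_done())"
```

```text
the job is handed in; nothing more can be done
None
```

I pressed the heel, toe and waist pins home in that order, with measured force up to 8.6 N; the board shows no shift in the final view, and the job is handed in without a verdict returned.

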